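# Take the finished hinge block out of the bench vise

### The job

Slide the jaw of the bench vise fully open and leave it open, then lift the finished hinge block out of the vise. Set it down gently in the shallow rectangular steel tray, standing on its base as it stood in the vise, and let go.

Things in the scene. Friction and masses are not known exactly. Their poses are not given: they have to be found in the camera images.
- jaw (a joint): Opening in m of the sliding jaw of a low dark steel vise (fixed; base 110 x 220 mm, bed 40 mm above the table): 0 closed (starts 0 to 0.004), 0.045 fully open. It slides along the vise's +y, away from the block, with 4 N drag, and stays where left. Jaw 80 (x) x 46 mm (y), top 96 mm above the table; its lip covers 10 mm of the block when closed. Fixed jaw: 22 mm above the bed, at -y.
- jaw_post (a point): Grip point on the upright bare steel post on the middle of the sliding jaw: 16 mm (x) x 24 mm (y) x 45 mm high, from 96 to 141 mm above the table. The point lies on its centre line, 124 mm above the table, and moves with the jaw. Its axes are the vise's: +y is the way the jaw opens, z up. Pinch it from above across x.
- block_center (a point): Centre, half-way up, of the finished stepped, drilled aluminium block, 40 (x) x 64 (y) x 45 mm (z), 0.2 to 0.45 kg, loose on the vise bed between the jaws. Its -y end is a step 28 mm high, 20 mm long. Axes at the start as the vise's (y along the jaw's travel, z up). Its x faces are free: grasp across x from above. A plain undrilled block of the same size on the table is not it.
- tray_in (a point): Centre of the inner floor of the shallow rectangular steel tray, fixed on the table left or right of the vise: outside 160 mm (x) x 200 mm (y), 20 mm high, walls 4 mm; its axes are the tray's, z up. Not the round dish and not the deep grey bin.
Not all that is in view belongs to the job. Leave any black look-alike of the part that bears block_center alone.

How it is judged:
By the outcome, as a careful person would: the job done as asked, in the order asked, and still so for the second after the job is handed in, with the robot touching nothing.
It also fails if it takes over 48 s, if anything falls off the work surface, if the arm or the gripper's body presses on something with over 40 N, if the wrist force passes 120 N, or if a joint passes its speed limit or range.

### The arm

A 6-joint arm with a two-finger parallel gripper is mounted at the origin on the work surface. World frame = base frame: x ahead of the robot, y to its left, z up, the work surface at z = 0. Lengths are in m, angles in rad, forces in N, time in s.
With the tool pointing down it reaches from about 0.375 to 0.9 m from the base axis. Payload 3.1 kg.
Tool frame: the origin (TCP) lies between the finger pads; the fingertips stand 11 mm ahead of it and the grasp point (between the pads) lies 8 mm behind it; z points along the fingers, y is the line along which they close (so a half turn about z gives the same grasp; the last joint's range is limited). The gripper opens to 85 mm and grips with 20 to 120 N. Pads are 22 mm wide; open, the fingers measure 114 mm over their backs; the gripper's body (76 mm by 85 mm) begins 54 mm behind the grasp point. The pads swing forward as they close: fully open they stand 13 mm farther back than shut.
Start: joints at [-1.401, 0.527, 1.433, -0, 1.181, -0.178], TCP at [0.214, -0.587, 0.242] pointing down, gripper open.
Joint ranges: [-3.08, 3.08], [-0.75, 2.2], [0.22, 2.44], [-1.43, 4.57], [0, 2.65], [-2.85, 2.85]. Speed limits (rad/s): [2.79, 2.79, 3.14, 3.14, 3.14, 3.14].

### API

Orientations are given as a 3x3 rotation matrix whose columns are the frame's x, y, z axes.
In Python, from rig import bot, inverse_kinematics, cams, job_done gives the robot as it stands. The module is installed in compiled form; this text tells all that it offers. Calls block until the motion is done:
- bot.movep(position, orientation): joint-space move of the TCP to a pose.
- bot.movel(position, frame=None, speed=0.15, until_force=None): straight line of the TCP; frame=None keeps the orientation; speed is the mean speed in m/s. With until_force (N) it stops when the force on the tool has changed by that much, and returns True; else False.
- bot.move_j(angles): joint-space move.
- bot.grip(opening, effort=None): finger opening in m; effort is the grip in N (None keeps the last); returns when the fingers have stopped.
- bot.pause(seconds).
- inverse_kinematics(position, orientation): joint angles nearest the present ones, or None.
- cams.capture(name): name is "scene" or "top"; returns the picture (384x512x3 uint8, red, green, blue); there is no depth.
- cams.camera_info(name): a dict with "fx", "fy", "cx", "cy" (pixels), "cam_to_world" (4x4, takes a point from camera to world coordinates). Camera axes: x right, y down, z forward; pixel columns grow to the right and rows downward; lengths in m; the calibration is good to about 2 mm. A picture is of the moment at which its call begins. camera_info takes no time and is no camera call.
A pose or a line that the arm cannot do raises bot.PlanningError and nothing moves.
- job_done(): hands the job in; it is judged then, once.
Readings, each from a call of its own:
- bot.read_time(): time.
- bot.read_q(): joint angles.
- bot.read_dq(): joint speeds.
- bot.read_effort(): joint torques, N m.
- bot.read_tcp_pos(): TCP position.
- bot.read_tcp_rot(): TCP orientation.
- bot.read_ft_force(): force on the tool from outside, world axes, zero at the start.
- bot.read_torque(): the same for the moment, N m.
- bot.read_finger_gap(): finger opening in m.
- bot.read_gripper_force(): force on a finger pad.
Only numpy, scipy, OpenCV 4.12 (cv2) and the standard library are available. Lean on these libraries where they do the work, as an engineer would, in place of code of your own. Each camera call takes 0.05 s, during which the arm holds its last target. There are 200 camera calls.

## Working session

There is one attempt and no reset: what is moved stays moved. The work goes in short steps, each a Python script; the robot and the scene stay as the last script left them, time stands still between calls to the robot, and variables do not carry over. Pictures are saved under pics/ and viewed, at most 10 in all, crops included, and the job is handed in when it is done.

```bash
mkdir -p pics
python3 - <<'E'
from rig import bot,cams
import cv2,numpy as np
for n in("scene","top"):
    im=cams.capture(n); cv2.imwrite(f"pics/{n}0.png",im[:,:,::-1]); i=cams.camera_info(n)
    print(n,i["fx"],i["fy"],i["cx"],i["cy"]);print(np.round(i["cam_to_world"],4))
E
```

```text
scene 378.75705957906297 378.75705957906297 253.85897370714324 199.40896534168158
[[ 0.4891  0.7331 -0.4725  0.9666]
 [ 0.8722 -0.4182  0.2538 -0.2231]
 [-0.0115 -0.5363 -0.844   0.7989]
 [ 0.      0.      0.      1.    ]]
top 455.341499480557 455.341499480557 255.51175463763303 193.14492973390566
[[ 0.0098 -0.9875  0.1575  0.4008]
 [-0.9998 -0.0067  0.0206 -0.0255]
 [-0.0193 -0.1577 -0.9873  1.1545]
 [ 0.      0.      0.      1.    ]]
```

View pics/scene0.png

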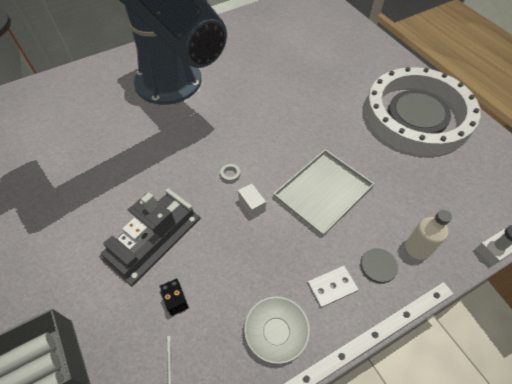

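View pics/top0.png

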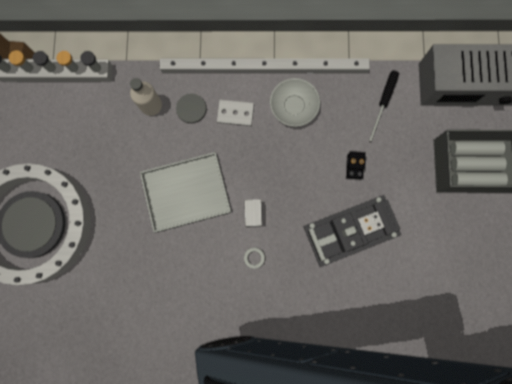

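The scene and top views show these items:
- **Vise:** top (352,231), scene (150,233).
- **Drilled block:** bright aluminium with holes, held in the vise at top (371,222), scene (130,235).
- **Look-alikes, not the part:** black drilled one at top (356,165), and plain white one at top (253,213).
- **Tray:** rectangular and shallow at top (186,191), scene (323,191). The round dish at top (295,103) and the bin at top (474,162) are not it.

Next I'll enlarge the vise in both views.

Run:
```python
import cv2,numpy as np
t=cv2.imread("pics/top0.png")[190:270,300:405]; s=cv2.imread("pics/scene0.png")[180:285,95:205]
t=cv2.resize(t,None,fx=4,fy=4,interpolation=2);s=cv2.resize(s,None,fx=3.4,fy=3.4,interpolation=2)
o=np.zeros((360,800,3),np.uint8);o[:t.shape[0],:420]=t;o[:s.shape[0],424:424+s.shape[1]]=s
cv2.imwrite("pics/crop.png",np.clip(o*1.4,0,255).astype(np.uint8))
```

```text
(no output)
```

View pics/crop.png

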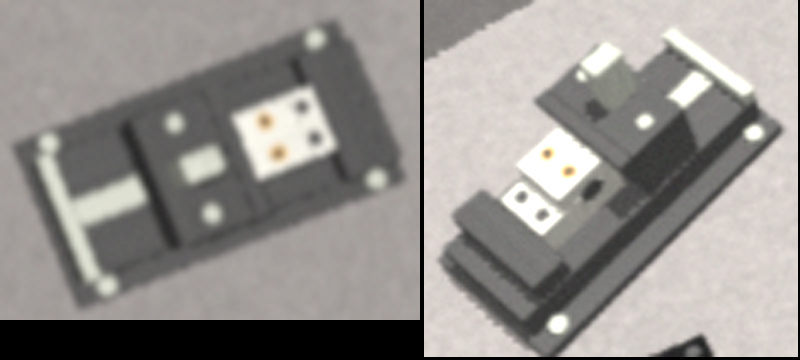

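The crop confirms the target: the drilled, stepped aluminium block sits in the vise, with the step away from the jaw. The post top is at crop (202,165) in the top view and (601,60) in the scene view. Block holes are at top (265,121), (278,153), (302,107), (315,138) and scene (568,171), (547,154), (542,214), (522,197).

```bash
cat > h.py <<'E'
import numpy as np,cv2
from rig import bot,cams,inverse_kinematics,job_done
def info(n):
    i=cams.camera_info(n); K=np.array([[i["fx"],0,i["cx"]],[0,i["fy"],i["cy"]],[0,0,1]]); return K,np.array(i["cam_to_world"])
def ray(n,p):
    K,T=info(n); return T[:3,3],T[:3,:3]@np.linalg.solve(K,[p[0],p[1],1])
def plane(n,p,z):
    o,d=ray(n,p); return o+d*(z-o[2])/d[2]
def tri(pt,ps):
    P=[(lambda K,T:K@np.linalg.inv(T)[:3])(*info(n)) for n in("top","scene")]
    X=cv2.triangulatePoints(P[0],P[1],np.array(pt,float),np.array(ps,float)); return (X[:3]/X[3]).ravel()
def ct(x,y): return ((x+.5)/4-.5+300,(y+.5)/4-.5+190)
def cs(x,y): return ((x-424+.5)/3.4-.5+95,(y+.5)/3.4-.5+180)
def down(yaw): # tool z down, tool y (closing) at angle yaw
    y=np.array([np.cos(yaw),np.sin(yaw),0]);z=np.array([0,0,-1.]);return np.column_stack([np.cross(y,z),y,z])
E
python3 - <<'E'
from h import *
np.set_printoptions(precision=4,suppress=True)
print("post",tri(ct(202,165),cs(601,60)),plane("top",ct(202,165),.141),plane("scene",cs(601,60),.141))
for a,b,z in(((265,121),(568,171),.085),((278,153),(547,154),.085),((302,107),(542,214),.068),((315,138),(522,197),.068)):
    print("hole",tri(ct(*a),cs(*b)),plane("top",ct(*a),z),plane("scene",cs(*b),z))
B=[plane("top",ct(*p),.015) for p in((315,38),(48,143),(376,178),(108,286))]
for a,b in((0,1),(2,3)):
    d=B[b]-B[a];print("vise +y deg",np.degrees(np.arctan2(d[1],d[0])),np.linalg.norm(d))
print("vise ctr",np.mean(B,0))
C={}
for n,c in(("top",(186,191)),("scene",(323,191))):
    im=cv2.imread(f"pics/{n}0.png"); lab=cv2.cvtColor(cv2.GaussianBlur(im,(3,3),0),cv2.COLOR_BGR2LAB).astype(int)
    ref=np.median(lab[c[1]-8:c[1]+8,c[0]-8:c[0]+8].reshape(-1,3),0)
    bg=np.median(lab.reshape(-1,3),0)
    m=(lab[:,:,1]<(ref[1]+bg[1])/2).astype(np.uint8)
    m=cv2.morphologyEx(m,cv2.MORPH_OPEN,np.ones((3,3)))
    cc=[k for k in cv2.findContours(m,0,2)[0] if cv2.pointPolygonTest(k,c,False)>=0]
    print(n,ref,bg,[cv2.contourArea(k) for k in cc])
    hull=cv2.convexHull(cc[0]); q=cv2.approxPolyDP(hull,.05*cv2.arcLength(hull,True),True)[:,0]; print(q.tolist()); C[n]=q
W={n:np.array([plane(n,p,.02) for p in C[n]]) for n in C}
for i,w in enumerate(W["top"]):
    j=np.argmin(np.linalg.norm(W["scene"]-w,axis=1)); print("tray",w,W["scene"][j],tri(C["top"][i],C["scene"][j]))
E
```

```text
post [ 0.4797 -0.2157  0.1357] [ 0.4793 -0.2148  0.141 ] [ 0.4836 -0.2157  0.141 ]
hole [ 0.5098 -0.2628  0.0838] [ 0.5097 -0.2627  0.085 ] [ 0.5107 -0.2626  0.085 ]
hole [ 0.4912 -0.2702  0.083 ] [ 0.491  -0.2697  0.085 ] [ 0.4925 -0.27    0.085 ]
hole [ 0.5201 -0.2887  0.067 ] [ 0.52   -0.2887  0.068 ] [ 0.5208 -0.2884  0.068 ]
hole [ 0.5017 -0.296   0.0661] [ 0.5015 -0.2958  0.068 ] [ 0.5031 -0.2955  0.068 ]
vise +y deg 111.86784735485863 0.1812506554100618
vise +y deg 112.14889822895466 0.18024898451128424
vise ctr [ 0.4918 -0.2446  0.015 ]
top [168. 125. 133.] [120. 129. 130.] [4579.0]
[[214, 154], [229, 211], [154, 230], [141, 173]]
scene [206. 124. 135.] [155. 129. 130.] [4373.0]
[[326, 150], [372, 186], [321, 234], [274, 192]]
tray [0.6827 0.1057 0.02  ] [0.6891 0.0992 0.02  ] [0.6852 0.106  0.0075]
tray [0.536  0.0644 0.02  ] [0.5362 0.0649 0.02  ] [0.5361 0.0646 0.02  ]
tray [0.4867 0.2514 0.02  ] [0.4899 0.2531 0.02  ] [0.4876 0.2532 0.0171]
tray [0.6319 0.2913 0.02  ] [0.6414 0.2852 0.02  ] [0.635  0.2955 0.0046]
```

Checks: the vise bolts and block agree on the axis (112°), the post and block lie on the vise centre line, and the heights come out at 0.136, 0.083 and 0.067 m against the given 0.141, 0.085 and 0.068. The tray centre is about (0.588, 0.177), with its y axis at about 104.7°. I'll go to the post now.

```bash
cat >> h.py <<'E'
A=np.radians(112.);u=np.array([np.cos(A),np.sin(A),0]);v=np.array([np.sin(A),-np.cos(A),0])
def best(p,yaw):
    q=bot.read_q(); c=[]
    for k in(0,np.pi):
        a=inverse_kinematics(p,down(yaw+k))
        if a is not None: c.append((np.abs(np.array(a)-q).max(),k))
    return down(yaw+min(c)[1])
def st(): print("t",round(bot.read_time(),2),"tcp",np.round(bot.read_tcp_pos(),4),"F",np.round(bot.read_ft_force(),1),"gap",round(float(bot.read_finger_gap()),4),"gf",np.round(bot.read_gripper_force(),1))
E
python3 - <<'E'
from h import *
p=np.array([.4805,-.2157,.20]); R=best(p,A-np.pi/2)
bot.movep(p,R); st(); print(bot.read_q())
bot.grip(.05,40); p[2]=.120
print(bot.movel(p,speed=.08,until_force=10)); st()
cv2.imwrite("pics/s1.png",cv2.resize(cams.capture("scene")[160:300,80:240,::-1],None,fx=4,fy=4))
E
```

```text
t 1.78 tcp [ 0.4806 -0.2168  0.2002] F [ 0.  -0.3 -0.1] gap 0.0854 gf 0.0
[-6.35743098e-01  4.54288403e-01  1.72178199e+00 -3.38911656e-04
  9.64558153e-01 -1.01808307e+00]
False
t 3.38 tcp [ 0.4808 -0.2159  0.1204] F [0.3 0.1 0.9] gap 0.05 gf 0.0
```

View pics/s1.png

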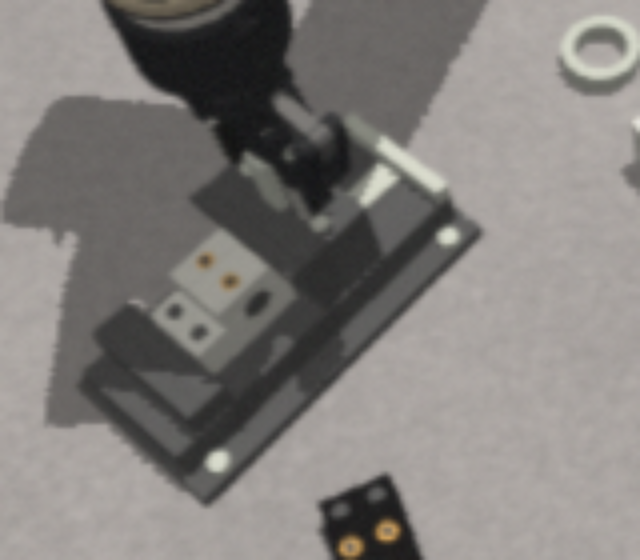

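The fingers straddle the post (crop (290,190)) without touching anything. Next I'll grip and pull.

Run:
```python
from h import *
bot.grip(0,50); st()
p=np.array(bot.read_tcp_pos())
print(bot.movel(p+u*.052,speed=.04,until_force=25)); st()
q=np.array(bot.read_tcp_pos()); print("travel",(q-p)@u,(q-p)@v)
cv2.imwrite("pics/s2.png",cv2.resize(cams.capture("scene")[160:300,80:240,::-1],None,fx=4,fy=4))
```

```text
t 3.83 tcp [ 0.4804 -0.2159  0.1205] F [-2.4 -0.2  5.3] gap 0.0151 gf 50.3
True
t 4.94 tcp [ 0.4647 -0.1765  0.1205] F [ 0.2 -2.   2.9] gap 0.0153 gf 51.0
travel 0.042454514273166356 0.00018716610204457697
```

View pics/s2.png

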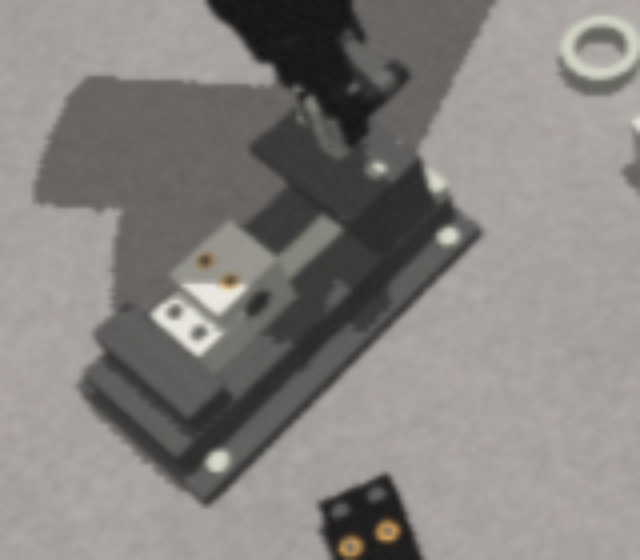

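The jaw slid 42.5 mm and the pull stopped on force. The block stayed put, with its lip area now free. I'll press once more to confirm the end stop, then release, rise and grasp the block.

Run:
```python
from h import *
p=np.array(bot.read_tcp_pos())
print(bot.movel(p+u*.006,speed=.02,until_force=30)); st(); q=np.array(bot.read_tcp_pos()); print("extra",(q-p)@u)
bot.grip(.05,40); st()
bot.movel(q+[0,0,.08],speed=.15)
c=np.array([.5027,-.272,0])+u*.003
R=best(np.r_[c[:2],.18],A-np.pi/2)
bot.movel([*c[:2],.2],frame=R,speed=.15); st()
cv2.imwrite("pics/s3.png",np.hstack([cv2.resize(cams.capture("scene")[170:290,90:220,::-1],(390,360)),cv2.resize(cams.capture("top")[190:310,290:420,::-1],(390,360))]))
```

```text
False
t 5.42 tcp [ 0.4647 -0.1762  0.1206] F [ -1.8 -17.2  -5.8] gap 0.0155 gf 49.9
extra 0.00021136117337655736
t 5.85 tcp [ 0.4623 -0.1703  0.1204] F [ 0.7  0.2 -0. ] gap 0.0501 gf 0.0
t 7.35 tcp [ 0.5008 -0.2683  0.1993] F [-1.3  0.1 -0.4] gap 0.0497 gf 0.0
```

View pics/s3.png

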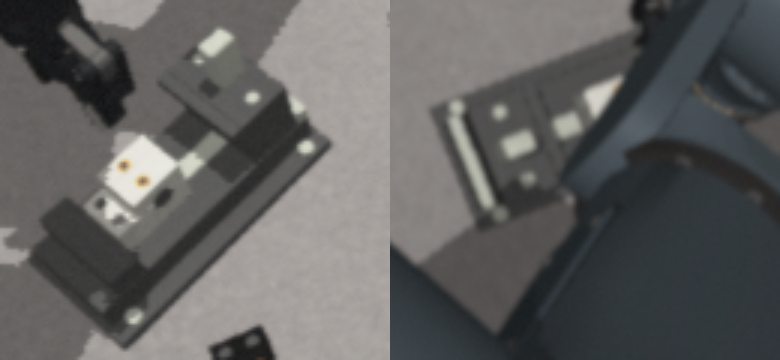

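The jaw is at its end stop: 17 N with no motion. The block hasn't moved; its holes are still at scene (131,225) and (137,230). I'll descend and grasp it.

Run:
```python
from h import *
c=np.array([.5027,-.272,0])+u*.003
bot.grip(.06,45)
print(bot.movel([*c[:2],.062],speed=.1,until_force=10)); st()
bot.grip(0,45); st()
p=np.array(bot.read_tcp_pos())
if .036<bot.read_finger_gap()<.043:
    bot.movel(p+[0,0,.02],speed=.05); st()
    bot.movel(p+[0,0,.11],speed=.12); bot.pause(.2); st()
cv2.imwrite("pics/s4.png",cv2.resize(cams.capture("scene")[130:290,70:230,::-1],None,fx=3.5,fy=3.5))
```

```text
False
t 9.25 tcp [ 0.502  -0.2695  0.0626] F [-0.5 -0.2  0.1] gap 0.0598 gf 0.0
t 9.56 tcp [ 0.5019 -0.2695  0.0628] F [-1.5 -0.5  4.3] gap 0.0398 gf 47.2
t 10.12 tcp [ 0.5019 -0.2695  0.0829] F [-0.3 -0.1 -2.7] gap 0.0397 gf 46.6
t 11.22 tcp [ 0.5015 -0.2692  0.1718] F [ 0.5  0.  -2.4] gap 0.0396 gf 46.6
```

View pics/s4.png

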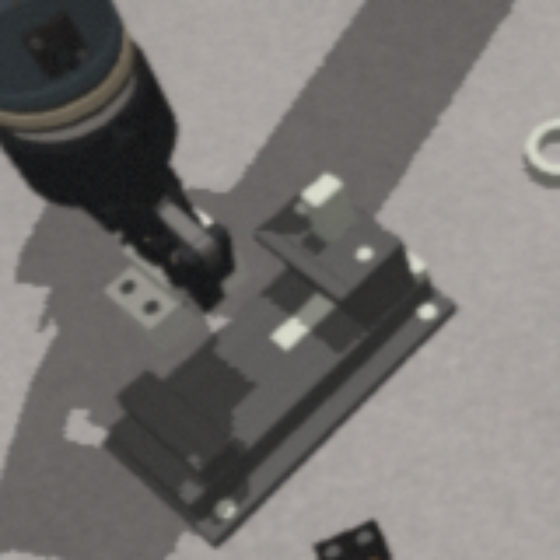

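The block is lifted level (gap 39.6 mm, about 2.5 N) and the jaw is still open. Now to the tray.

Run:
```python
from h import *
p=np.array(bot.read_tcp_pos()); bot.movel(p+[0,0,.06],speed=.15)
c=np.array([.588,.177]); R=best(np.r_[c,.12],np.radians(14.7))
bot.movel([*c,.2],frame=R,speed=.2); st()
bot.movel([*c,.06],speed=.12)
bot.pause(.3); st()
print(bot.movel([*c,.018],speed=.015,until_force=3)); st()
cv2.imwrite("pics/s5.png",cv2.resize(cams.capture("scene")[110:260,240:400,::-1],None,fx=3.5,fy=3.5))
```

```text
t 14.24 tcp [0.588  0.1762 0.2001] F [-0.5 -0.3 -2.6] gap 0.0395 gf 46.5
t 15.86 tcp [0.5882 0.177  0.0605] F [-0.1 -0.1 -2.9] gap 0.0396 gf 46.5
True
t 17.82 tcp [0.588  0.177  0.0268] F [ 0.1 -0.1  5.6] gap 0.0394 gf 47.5
```

View pics/s5.png

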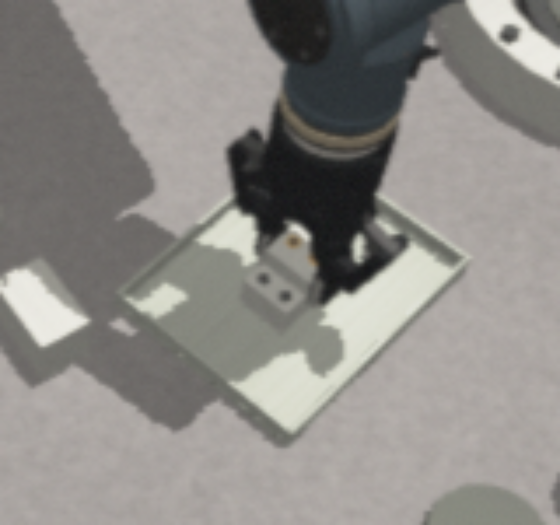

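The block stands upright mid-tray, and contact came at the expected height (TCP 0.027, so the floor is about 4 mm). I'll release and retreat.

Run:
```python
from h import *
bot.grip(.06); bot.pause(.2); st()
p=np.array(bot.read_tcp_pos()); bot.movel(p+[0,0,.17],speed=.12); bot.pause(.3); st()
cv2.imwrite("pics/s6.png",cv2.resize(cams.capture("scene")[110:290,80:400,::-1],None,fx=2.5,fy=2.5))
```

```text
t 18.41 tcp [0.5865 0.1768 0.0251] F [-0.8 -0.  -0.1] gap 0.0601 gf 0.0
t 20.27 tcp [0.5863 0.1768 0.1947] F [ 0.8 -0.2  1.2] gap 0.0603 gf 0.0
```

View pics/s6.png

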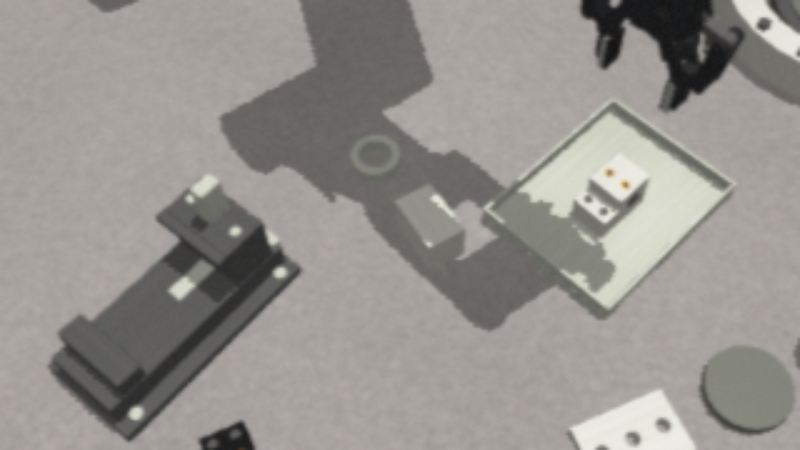

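The block stands on its base mid-tray (crop (610,190)), the jaw is open, and the gripper is clear of everything.

```bash
python3 -c "
from rig import job_done
print(job_done())"
```

```text
the job is handed in; nothing more can be done
None
```

The vise jaw is fully open against its end stop, the hinge block stands on its base near the middle of the tray, the gripper has let go, and the job was handed in at about 20 s.

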